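Roll a sectional edge strip down flush with a hand roller

ROBOT

A 6-joint arm with a two-finger parallel gripper is mounted at the origin on a cart in front of the work surface, level with it; the furniture and walls round the work are solid. World frame = base frame: x ahead of the robot, y to its left, z up, the work surface at z = 0. Lengths are in m, angles in degrees, forces in N, time in s.
With the tool pointing down it reaches from about 0.375 to 0.9 m from the base axis. Payload 3.1 kg.
Tool frame: the origin (TCP) lies on the centre line of the jaws, within the pads' length; the fingertips stand 17 mm ahead of it and the grasp point (between the pads) lies 2 mm behind it; z points along the fingers, y is the line along which they close (so a half turn about z gives the same grasp; the last joint's range is limited). The gripper opens to 87 mm and grips with 3 to 60 N. Pads are 19 mm wide; open, the fingers measure 117 mm over their backs; the gripper's body (75 mm by 190 mm) begins 51 mm behind the grasp point.
Start: joints at [54.402, 30.224, 82.088, -0, 67.689, -10.227], TCP at [0.268, 0.565, 0.24] pointing down, gripper open.
Joint ranges: [-176.69, 176.69], [-43.24, 126.21], [12.49, 139.97], [-82, 262], [0, 151.66], [-163.58, 163.58]. Speed limits (degrees/s): [159.86, 159.86, 180, 180, 180, 180].

INTERFACE

Orientations are given as a 3x3 rotation matrix whose columns are the frame's x, y, z axes.
In Python, from rig import bot, imaging, finder gives the robot as it stands. The module is installed in compiled form; this text tells all that it offers.
- The arm moves only by the tool play_rows, never from a script. Its argument "motion" is a list that holds one entry, the list of rows, each a list of 6 numbers: the shift along the tool's x, y, z in shares of 0.8 m (1.0 is 0.8 m), then the turn, a rotation vector about the tool's x, y, z in shares of 120 degrees (1.0 is 120 degrees). In form: [[[dx, dy, dz, wx, wy, wz], ...]]. A call has 1 to 8 rows; each row is the pose to reach, as a shift and turn from the pose commanded when the call began, along the tool's axes at that moment; what a row does not reach only later rows make up. A row lasts 1/12 s, in which the tool goes at most 41.7 mm and 7.16 degrees, less where a joint would pass 70% of its speed; a pose out of reach is approached as far as the arm can. A call with a gripper value outside its range is refused whole. "fingers" is the finger opening in m, from 0 to 0.087, set as the call begins (left out, the last holds). The fingers move at their own pace and stop on an object; the grip force is fixed at half the most. Time passes only in rows, so rows that repeat a pose let the fingers close. It gives the time, the measured TCP pose, the force, the opening and the grip force at its end, in the units of the state.
- bot.read_state(): the state, without advancing time (a new reading comes with each control period).
- imaging.capture(name): name is "side" or "top"; returns a dict with "frame" (384x512x3 uint8, red, green, blue), "camera_matrix" (3x3 intrinsics, pixels), "k1" (the pictures are not rectified: a ray, as slopes to the right and down, at radius r is drawn at 1 + k1 r^2 times it, then the intrinsics apply), "R" (3x3) and "t" (3): a world point X has camera coordinates R X + t. Camera axes: x right, y down, z forward; pixel columns grow to the right and rows downward; lengths in m; the calibration is good to about 2 mm. A picture is of the moment at which its call begins. There is no depth.
- bot.hand_in(): hands the job in; it is judged then, once.
Trained networks look in the newest picture that a camera, given by its name, has taken for a name from the list of things; names that differ only in an ending like _2 or _b are one class to them, and where a whole thing is asked for, a point or a joint stands for the part that bears it (a point fixed in the world has none). Each returns a list of dicts, best first, with "confidence" (0 to 1); they miss things now and then, are a little off and sometimes report something else, mostly with a low value. They report only what shows in the picture. A call takes as long as a camera call.
- finder.recognise(camera, name): "at" ([x, y, z] in m, in world coordinates, good to about 4 mm: the middle of the surface that is visible of it).
- finder.outline_of(camera, name): "pixels" (384x512 bool, what is visible of it).
The state is a dict: "time_s": time; "joint_positions": joint angles; "qvel": joint speeds; "tau": joint torques, N m; "position": TCP position; "tcp_rot": TCP orientation; "force": force on the tool from outside, world axes, zero at the start; "moment": the same for the moment, N m; "opening": opening from 0.0 (shut) to 1.0 (fully open); "grasp_force": force on a finger pad.
Only numpy, scipy, OpenCV 4.12 (cv2) and the standard library are available. Lean on these libraries where they do the work, as an engineer would, in place of code of your own. Each camera call takes 0.05 s, during which the arm holds its last target. There are 200 camera calls.

TASK

Take the hand roller from its stand and roll it along the strip on the upright board's edge, pressing firmly (about 15 N, and never more than 30 N), until all seven raised trim pieces are seated flush with the end pieces. Let only the roller touch the strip, put the roller back upright in its stand, fully home, and leave the other things where they are.

Things in the scene. Friction and masses are not known exactly. Their poses are not given: they have to be found in the camera images.
- fixture: Fixed: plywood base 82 x 290 x 12 mm, four cheek blocks (58 mm high) holding a board on edge (36 x 272 mm). Origin: centre of base underside, on the bench; y along the board, z up. On the board's upper edge, centred on x = 0, lies a dark strip 32 mm wide: glued end pieces (29 mm long, at y = -121 and +121 mm) and between them seven loose trim pieces, 5 mm proud or less
- strip_start (a point): Nominal centre of the top of the glued end piece next to trim1: y = -121 mm, 86 mm above the fixture's origin, as if the board stood level and at its normal height. But it stands on uneven packing, not measured: here the true strip is up to 5 mm higher or lower, and it slopes evenly along y by up to 40 mrad up or down. Its height must be felt. The board does not give under load.
- strip_end (a point): Nominal centre of the top of the other glued end piece, beyond trim7: y = +121 mm, 86 mm above the fixture's origin; truly up to 15 mm higher or lower (see strip_start). Seated trim pieces are flush with the line between the tops of the two end pieces.
- stand: Fixed open-topped plywood box for the roller, 60 x 72 x 56 mm outside, inside 40 (x) x 50 (y) mm, floor 6 mm thick. Origin: centre of its underside, on the bench; z up. The roller hangs in it by its shoulder plate on the rim, wheel inside, axle along the stand's x.
- roller: Hand roller, rigid, 0.3 to 0.5 kg, 112 mm tall, upright in the stand. Origin: wheel's lowest point (8 mm above the stand's origin when home); z up the handle. Black wheel 44 mm dia, 24 mm wide, axle along x, rolls along y; shoulder plate 44 (x) x 66 (y) mm at z = 48-54 mm; wooden handle 28 (x) x 30 (y) mm, z = 56-112 mm, gripped from above at z = 85 mm. Half a turn about z makes no difference.
- wheel (a joint): turn of the roller's wheel on its axle (rad), 0 at the start, nearly free: 44 mm of rolling is 2 rad, the sign depending on the direction
- trim1 (a joint): how far trim piece 1 (centred at y = -90 mm in the fixture) has been pushed down (m): 0 = 5 mm proud, 0.005 = fully seated and flush; it moves under about 8 N of downward push, stays where it is left and stops hard when seated
- trim2 (a joint): how far trim piece 2 (centred at y = -60 mm in the fixture) has been pushed down (m): 0 = 5 mm proud, 0.005 = fully seated and flush; it moves under about 8 N of downward push, stays where it is left and stops hard when seated
- trim3 (a joint): how far trim piece 3 (centred at y = -30 mm in the fixture) has been pushed down (m): 0 = 5 mm proud, 0.005 = fully seated and flush; it moves under about 8 N of downward push, stays where it is left and stops hard when seated
- trim4 (a joint): how far trim piece 4 (centred at y = 0 mm in the fixture) has been pushed down (m): 0 = 5 mm proud, 0.005 = fully seated and flush; it moves under about 8 N of downward push, stays where it is left and stops hard when seated
- trim5 (a joint): how far trim piece 5 (centred at y = 30 mm in the fixture) has been pushed down (m): 0 = 5 mm proud, 0.005 = fully seated and flush; it moves under about 8 N of downward push, stays where it is left and stops hard when seated
- trim6 (a joint): how far trim piece 6 (centred at y = 60 mm in the fixture) has been pushed down (m): 0 = 5 mm proud, 0.005 = fully seated and flush; it moves under about 8 N of downward push, stays where it is left and stops hard when seated
- trim7 (a joint): how far trim piece 7 (centred at y = 90 mm in the fixture) has been pushed down (m): 0 = 5 mm proud, 0.005 = fully seated and flush; it moves under about 8 N of downward push, stays where it is left and stops hard when seated
- pencil_flat: Bystander: flat red carpenter's pencil, 14 x 176 x 8 mm, lying in front of the stand. Origin: centre of its underside, z up.
- offcut_2: Bystander: small wooden offcut, 34 x 64 x 22 mm, behind the stand. Origin: centre of its underside, z up.
- try_square: Bystander: try square lying flat, 115 x 151 x 19 mm, left of the fixture. Origin: centre of its underside, z up.
- screw_jar: Bystander: amber jar of screws with black lid, 62 mm across, 84 mm tall, right of the stand. Origin: centre of its underside, z up.
- glue_bottle: Bystander: squeeze bottle of wood glue, 46 mm across, 156 mm tall, at the right. Origin: centre of its underside, z up.
- wax_tin: Bystander: flat round dark tin, 77 mm across, 32 mm tall, at the right. Origin: centre of its underside, z up.
- sanding_block: Bystander: sanding block, 60 x 107 x 30 mm, at the right. Origin: centre of its underside, z up.

How it is judged:
By the outcome, as a careful person would: the job done as asked, in the order asked, and still so for the second after the job is handed in, with the robot touching nothing.
It also fails if it takes over 72 s, if anything falls off the work surface, if the arm or the gripper's body presses on something with over 40 N, if the wrist force passes 120 N, or if a joint passes its speed limit or range.

## Working session

There is one attempt and no reset: what is moved stays moved. The work goes in short steps, Python scripts to look and compute and a tool call to move; the robot and the scene stay as the last step left them, time stands still between calls to the robot, and variables do not carry over. Pictures are saved under pics/ and viewed, at most 10 in all, crops included, and the job is handed in when it is done.

Besides the shell and the picture viewer there is one more tool, called after "Call:" in YAML: its name, and indented under it one key for each argument. play_rows: Moves the arm, as the interface text tells. Its arguments: {"type":"object","properties":{"motion":{"type":"array"},"fingers":{"type":"number"}},"required":["motion"]}

```bash
mkdir -p pics
python3 - <<'E'
from rig import bot, imaging, finder
import cv2,numpy as np
s=bot.read_state(); print({k:np.round(v,4).tolist() for k,v in s.items()})
for c in("side","top"):
    d=imaging.capture(c); cv2.imwrite(f"pics/{c}0.png",d["frame"][:,:,::-1]); print(c,d["camera_matrix"],d["k1"],d["R"],d["t"])
    for n in("fixture","stand","roller","screw_jar","offcut_2","pencil_flat","try_square","glue_bottle"):
        print(n,[(np.round(r["at"],4).tolist(),round(r["confidence"],2)) for r in finder.recognise(c,n)[:2]])
E
```

```text
{'time_s': 0.0, 'joint_positions': [54.4007, 30.2791, 82.1564, -0.0004, 67.6892, -10.2272], 'qvel': [0.0139, 0.0239, -0.1378, -0.0245, -0.0795, -0.0191], 'tau': [0.0007, -44.0037, -17.6597, 0.0634, 0.0582, -0.0002], 'position': [0.2674, 0.5642, 0.2386], 'tcp_rot': [[-0.9035, 0.4285, -0.0013], [0.4285, 0.9035, -0.0018], [0.0004, -0.0021, -1.0]], 'force': [0.328, -0.2685, 0.1564], 'moment': [-0.0039, 0.068, 0.0432], 'grasp_force': 0.0, 'opening': 0.9955}
side [[424.4937684    0.         252.78160388]
 [  0.         424.4937684  192.83358376]
 [  0.           0.           1.        ]] -0.032474701343266604 [[ 0.91240922 -0.40893826 -0.01670081]
 [-0.28640375 -0.60880047 -0.73982084]
 [ 0.29237359  0.67980253 -0.67259662]] [-0.3865637   0.25312609  1.45171574]
fixture [([0.4582, 0.1799, 0.0567], 0.62)]
stand [([0.4447, -0.1012, 0.0379], 0.54)]
roller [([0.4662, -0.0936, 0.0818], 0.56)]
screw_jar [([0.5465, -0.2126, 0.0637], 0.78)]
offcut_2 [([0.4692, 0.1615, 0.0958], 0.32)]
pencil_flat [([0.3878, -0.064, 0.0119], 0.41)]
try_square [([0.4868, 0.6339, 0.0059], 0.59)]
glue_bottle [([0.5073,
[... 156 characters left out ...]
          0.           1.        ]] -0.11937049899582834 [[ 0.01262802 -0.99991115 -0.00426841]
 [-0.98995782 -0.01190101 -0.14086121]
 [ 0.1407979   0.00600435 -0.99002015]] [0.09788235 0.48939537 1.53264156]
fixture [([0.4601, 0.222, 0.0574], 0.59), ([0.4748, 0.2545, 0.1], 0.42)]
stand [([0.4456, -0.0708, 0.0543], 0.63)]
roller [([0.4816, 0.316, 0.1013], 0.17)]
screw_jar [([0.5539, -0.1926, 0.085], 0.66), ([0.4638, 0.2226, 0.0549], 0.51)]
offcut_2 [([0.5658, 0.0002, 0.0191], 0.56)]
pencil_flat [([0.3888, -0.0577, 0.0062], 0.71)]
try_square [([0.4934, 0.6281, 0.0041], 0.78), ([0.4677, -0.0698, 0.0585], 0.69)]
glue_bottle [([0.5191, -0.3275, 0.1062], 0.72), ([0.4281, -0.2992, 0.0331], 0.18)]
```

Run:
```python
import cv2
a=cv2.imread("pics/top0.png");b=cv2.imread("pics/side0.png")
cv2.imwrite("pics/t1.png",cv2.resize(a,None,fx=1.56,fy=1.56,interpolation=2))
cv2.imwrite("pics/s1.png",cv2.resize(b,None,fx=1.56,fy=1.56,interpolation=2))
```

```text
(no output)
```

View pics/t1.png

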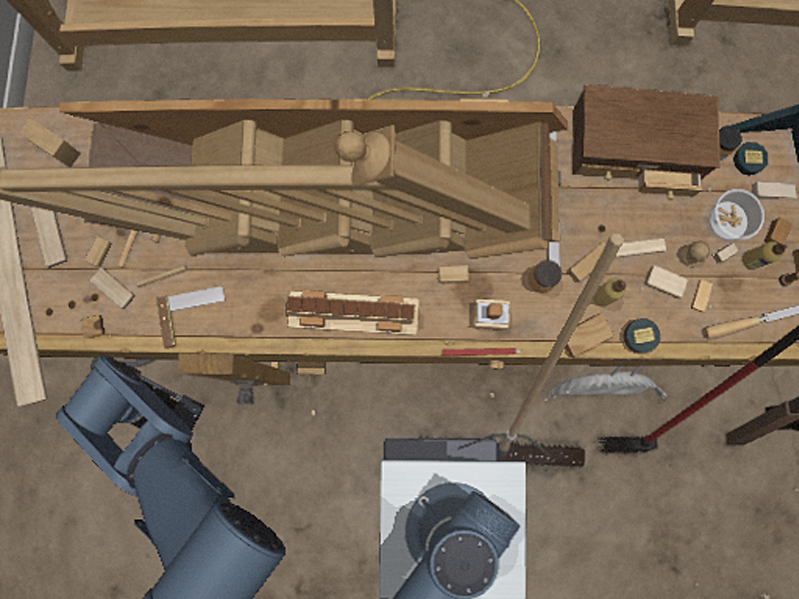

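View pics/s1.png

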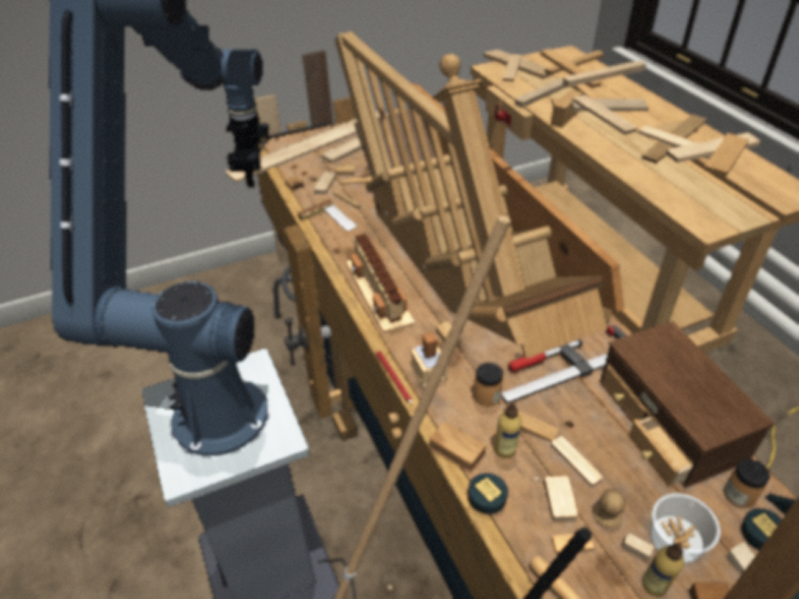

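The top view shows the fixture at about (352,312), the roller in its stand at (493,311) and a broom handle running (615,240)-(510,435) to the right of the stand. In the side view the strip runs (362,238)-(402,310), the handle is at (431,340) and the broom tip at (503,222). I'll zoom in next.

Run:
```python
import cv2,numpy as np
a=cv2.imread("pics/top0.png");b=cv2.imread("pics/side0.png")
# top crop cols 175-345 rows 175-235 x4.6 ; side crop cols 215-305 rows 140-250
A=cv2.resize(a[178:233,178:338],None,fx=5,fy=5,interpolation=2)
B=cv2.resize(b[145:245,220:300],None,fx=6,fy=6,interpolation=2)
cv2.imwrite("pics/t2.png",A);cv2.imwrite("pics/s2.png",B)
```

```text
(no output)
```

View pics/t2.png

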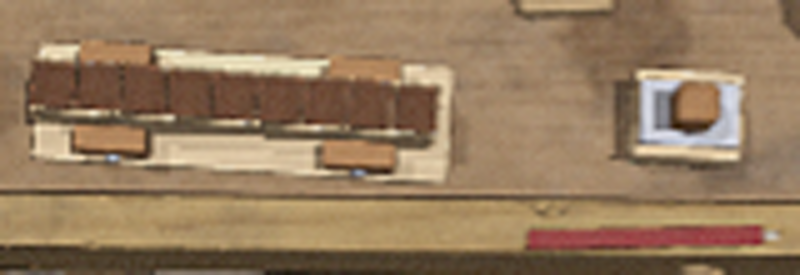

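View pics/s2.png

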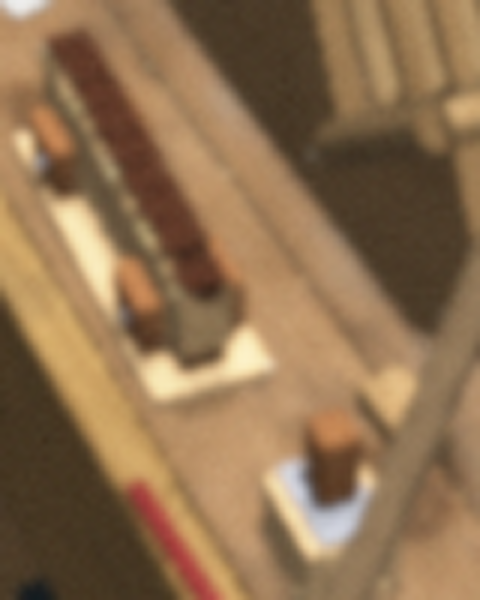

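Crop of the top view (top px = 178+u/5, 178+v/5): strip corners (33,62), (28,107), (433,130), (437,88); fixture base corners (40,43), (452,67), (445,182), (33,160); stand rim (640,72)-(742,158); handle top about (699,104). In the side crop (220+u/6, 145+v/6) the handle top is at about (335,423) and the broom passes close to the right of the stand.

```bash
cat > h.py <<'E'
import numpy as np, pickle, cv2
from rig import bot, imaging, finder
def ray(d,u,v):
    K=d["camera_matrix"];p=np.array([(u-K[0,2])/K[0,0],(v-K[1,2])/K[1,1]]);q=p.copy()
    for _ in range(20): q=p/(1+d["k1"]*(q@q))
    return -d["R"].T@d["t"], d["R"].T@np.r_[q,1]
def onz(d,u,v,z):
    c,r=ray(d,u,v); return c+r*(z-c[2])/r[2]
def proj(d,X):
    c=d["R"]@np.array(X)+d["t"];q=c[:2]/c[2];q=q*(1+d["k1"]*(q@q));return (d["camera_matrix"]@np.r_[q,1])[:2]
def tri(d1,p1,d2,p2):
    c1,r1=ray(d1,*p1);c2,r2=ray(d2,*p2)
    A=np.c_[r1,-r2];s=np.linalg.lstsq(A,c2-c1,rcond=None)[0]
    a,b=c1+r1*s[0],c2+r2*s[1];return (a+b)/2,np.linalg.norm(a-b)
E
python3 - <<'E'
from h import *
T=imaging.capture("top");S=imaging.capture("side")
pickle.dump((T,S),open("c.pkl","wb"))
t=lambda u,v:(178+u/5,178+v/5); s=lambda u,v:(220+u/6,145+v/6)
print("handle",tri(T,t(699,104),S,s(335,423)))
print("broom tip",tri(T,(615/1.56,240/1.56),S,(503/1.56,222/1.56)))
print("broom low",tri(T,(512/1.56,432/1.56),S,(346/1.56,575/1.56)))
base=[onz(T,*t(*p),.012) for p in [(40,43),(452,67),(445,182),(33,160)]];print("base",np.round(base,4),np.mean(base,0))
st=[onz(T,*t(*p),.088) for p in [(33,62),(28,107),(433,130),(437,88)]];print("strip",np.round(st,4),np.mean(st,0))
for n,f,z in(("base",base,0),("strip",st,0)):
    pass
rim=[onz(T,*t(*p),.056) for p in [(640,69),(743,76),(741,160),(636,152)]];print("rim",np.round(rim,4),np.mean(rim,0))
print("handle@.12",onz(T,*t(699,104),.12))
sn=[tri(T,t(437,109),S,s(204,287)),tri(T,t(31,85),S,s(70,38))];print(sn)
E
```

```text
handle (array([ 0.47153353, -0.0817904 ,  0.1209769 ]), np.float64(0.007761586455632038))
broom tip (array([ 0.53111723, -0.2255313 ,  0.50134563]), np.float64(0.0032018247909898416))
broom low (array([ 0.18940352, -0.20465243, -0.53322334]), np.float64(0.011337010949460307))
base [[0.5203 0.3682 0.012 ]
 [0.5067 0.079  0.012 ]
 [0.426  0.083  0.012 ]
 [0.4377 0.3701 0.012 ]] [0.47269211 0.22505987 0.012     ]
strip [[0.4952 0.3592 0.088 ]
 [0.4649 0.3614 0.088 ]
 [0.4528 0.0918 0.088 ]
 [0.4809 0.0895 0.088 ]] [0.47348025 0.22550057 0.088     ]
rim [[ 0.5002 -0.0483  0.056 ]
 [ 0.4962 -0.1184  0.056 ]
 [ 0.4388 -0.1166  0.056 ]
 [ 0.4435 -0.0455  0.056 ]] [ 0.46967742 -0.08218567  0.056     ]
handle@.12 [ 0.46793683 -0.08065533  0.12      ]
[(array([0.46847664, 0.08891474, 0.08722179]), np.float64(0.0030640544270342197)), (array([0.48365013, 0.35762761, 0.09391414]), np.float64(0.009856478335741985))]
```

The manual's scale: shifts go in shares of 0.8 m and turns go in shares of 120 degrees. Converting my numbers, -0.2344 m / 0.8 = -0.293, -0.216 m / 0.8 = -0.27, -22.4 degrees / 120 = -0.1867.

Call:
play_rows:
  motion:
    - [[-0.0338,-0.0366,0,0,0,-0.0467],[-0.0675,-0.0733,0,0,0,-0.0933],[-0.1013,-0.1099,0,0,0,-0.14],[-0.135,-0.1465,0,0,0,-0.1867],[-0.1688,-0.1831,0,0,0,-0.1867],[-0.2025,-0.2198,0,0,0,-0.1867],[-0.2363,-0.2564,0,0,0,-0.1867],[-0.27,-0.293,0,0,0,-0.1867]]

```text
time_s: 1.67
position: [0.3628, 0.2587, 0.2399]
tcp_rot: [[-0.999, 0.051, 0.001], [0.051, 0.999, 0.0], [-0.001, 0.0, -1.0]]
force: [1.9, 0.4, -0.0]
opening: 1.002
grasp_force: 0.0
```

Run:
```python
from h import *
T,S=pickle.load(open("c.pkl","rb"))
s=bot.read_state();print(s["position"],s["tcp_rot"])
imaging.capture("top");imaging.capture("side")
for c,D in(("top",T),("side",S)):
    for n in("roller","stand","fixture"):
        for r in finder.outline_of(c,n)[:1]:
            m=r["pixels"].astype(np.uint8);k=max(cv2.findContours(m,0,2)[0],key=cv2.contourArea)
            b=cv2.boxPoints(cv2.minAreaRect(k));print(c,n,round(r["confidence"],2),m.sum(),np.round(b,1).tolist())
            if c=="top" and n!="roller":
                w=np.array([onz(D,*p,.056 if n=="stand" else .012)[:2] for p in b]);print(np.round(w,4).tolist(),w.mean(0))
```

```text
[0.36275117 0.25872643 0.23985651] [[-9.98687301e-01  5.12144092e-02  8.70780824e-04]
 [ 5.12146562e-02  9.98687634e-01  2.63759281e-04]
 [-8.56129765e-04  3.08009786e-04 -9.99999586e-01]]
top roller 0.54 261 [[306.0, 194.0], [325.0, 194.0], [325.0, 207.0], [306.0, 207.0]]
top stand 0.5 95 [[303.79998779296875, 210.1999969482422], [304.1000061035156, 205.89999389648438], [324.20001220703125, 207.10000610351562], [323.8999938964844, 211.3000030517578]]
[[0.4374, -0.0408], [0.452, -0.0417], [0.4487, -0.1098], [0.4342, -0.1089]] [ 0.44306349 -0.07527682]
top fixture 0.89 1608 [[182.8000030517578, 209.89999389648438], [184.5, 184.60000610351562], [268.5, 190.10000610351562], [266.79998779296875, 215.39999389648438]]
[[0.4378, 0.3764], [0.5274, 0.3738], [0.5114, 0.0788], [0.4225, 0.0836]] [0.47476616 0.22815452]
side roller 0.6 211 [[263.5, 229.3000030517578], [273.3999938964844, 211.5], [285.6000061035156, 218.3000030517578], [275.70001220703125, 236.10000610351562]]
side stand 0.55 120 [[260.6000061035156, 228.5], [268.20001220703125, 224.1999969482422], [277.8999938964844, 241.10000610351562], [270.20001220703125, 245.39999389648438]]
side fixture 0.84 1235 [[215.6999969482422, 157.60000610351562], [235.6999969482422, 146.89999389648438], [266.3999938964844, 204.6999969482422], [246.39999389648438, 215.3000030517578]]
```

To row units: -0.296 m / 0.8 = -0.37, -0.074 m / 0.8 = -0.0925.

Call:
play_rows:
  motion:
    - [[-0.0175,-0.0463,0.0063,0,0,0],[-0.035,-0.0925,0.0125,0,0,0],[-0.0525,-0.1388,0.0188,0,0,0],[-0.07,-0.185,0.025,0,0,0],[-0.0875,-0.2313,0.0313,0,0,0],[-0.105,-0.2775,0.0375,0,0,0],[-0.1225,-0.3238,0.0438,0,0,0],[-0.14,-0.37,0.05,0,0,0]]

```text
time_s: 2.73
position: [0.4597, -0.0415, 0.1993]
tcp_rot: [[-0.999, 0.049, 0.0], [0.049, 0.999, 0.0], [-0.0, 0.0, -1.0]]
force: [0.9, 1.2, -0.0]
opening: 1.002
grasp_force: 0.0
```

To row units: -0.041 m / 0.8 = -0.0513, 0.03 m / 0.8 = 0.0375.

Call:
play_rows:
  motion:
    - [[-0.0081,-0.0256,0.0125,0,0,0],[-0.0163,-0.0513,0.025,0,0,0],[-0.0163,-0.0513,0.0375,0,0,0],[-0.0163,-0.0513,0.0375,0,0,0]]

```text
time_s: 3.07
position: [0.4698, -0.0823, 0.1679]
tcp_rot: [[-0.999, 0.052, -0.003], [0.052, 0.999, 0.001], [0.003, 0.001, -1.0]]
force: [-0.4, -0.2, -1.0]
opening: 1.001
grasp_force: 0.0
```

Run:
```python
from h import *
T,S=pickle.load(open("c.pkl","rb"))
s=bot.read_state();print(s["position"],s["tcp_rot"][:2],s["force"])
a=imaging.capture("top")["frame"];b=imaging.capture("side")["frame"]
A=cv2.resize(a[165:235,268:358],None,fx=5,fy=5,interpolation=2)
B=cv2.resize(b[165:245,235:325],None,fx=5,fy=5,interpolation=2)
o=np.zeros((400,900,3),np.uint8);o[:350,:450]=A;o[:,450:]=B
cv2.imwrite("pics/g1.png",cv2.resize(o,(800,356))[:,:,::-1])
print(proj(T,[.47,-.082,.12]),proj(S,[.47,-.082,.12]))
```

```text
[ 0.46977888 -0.08234276  0.16785326] [[-0.99865371  0.05179004 -0.00292476]
 [ 0.05178606  0.99865719  0.00142174]] [-0.43677904 -0.20993128 -0.96625147]
[318.20977982 198.17538799] [274.34242334 216.10705467]
```

View pics/g1.png

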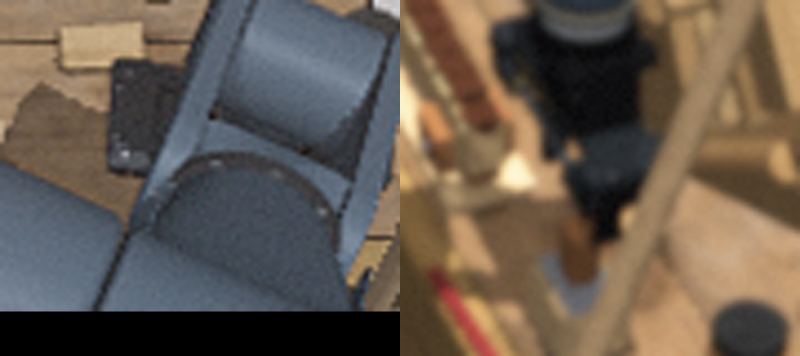

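The arm hides the handle from the top camera. In the side view the handle (575,245) stands between the two fingers at (560,150) and (610,220), so I'll descend and grip.

To row units: 0.077 m / 0.8 = 0.0963, 0.068 m / 0.8 = 0.085.

Call:
play_rows:
  motion:
    - [[0,0,0.0313,0,0,0],[0,0,0.0625,0,0,0],[0,0,0.085,0,0,0],[0,0,0.0963,0,0,0],[0,0,0.0963,0,0,0]]

```text
time_s: 3.58
position: [0.4691, -0.0811, 0.0915]
tcp_rot: [[-0.999, 0.05, -0.003], [0.05, 0.999, 0.001], [0.003, 0.001, -1.0]]
force: [-0.8, 0.4, -1.1]
opening: 0.996
grasp_force: 0.0
```

Call:
play_rows:
  motion:
    - [[0,0,0,0,0,0],[0,0,0,0,0,0],[0,0,0,0,0,0],[0,0,0,0,0,0],[0,0,0,0,0,0],[0,0,0,0,0,0]]
  fingers: 0.01

```text
time_s: 4.08
position: [0.4701, -0.0828, 0.0931]
tcp_rot: [[-0.999, 0.052, 0.001], [0.052, 0.999, -0.0], [-0.001, -0.0, -1.0]]
force: [-1.0, 1.0, -0.1]
opening: 0.632
grasp_force: 0.0
```

Call:
play_rows:
  motion:
    - [[0,0,0.0025,0,0,0],[0,0,0.0025,0,0,0],[0,0,0.0025,0,0,0],[0,0,0.0025,0,0,0],[0,0,0.0025,0,0,0],[0,0,0.0025,0,0,0],[0,0,0.0025,0,0,0],[0,0,0.0025,0,0,0]]

```text
time_s: 4.75
position: [0.4696, -0.0823, 0.0904]
tcp_rot: [[-0.999, 0.052, -0.001], [0.052, 0.999, 0.001], [0.001, 0.001, -1.0]]
force: [1.0, 3.1, -0.5]
opening: 0.341
grasp_force: 30.0
```

To row units: -0.12 m / 0.8 = -0.15, -0.11 m / 0.8 = -0.1375.

Call:
play_rows:
  motion:
    - [[0,0,-0.01,0,0,0],[0,0,-0.025,0,0,0],[0,0,-0.0475,0,0,0],[0,0,-0.07,0,0,0],[0,0,-0.0925,0,0,0],[0,0,-0.115,0,0,0],[0,0,-0.1375,0,0,0],[0,0,-0.15,0,0,0]]

```text
time_s: 5.42
position: [0.4702, -0.0834, 0.2126]
tcp_rot: [[-0.999, 0.052, 0.002], [0.052, 0.999, -0.002], [-0.002, -0.002, -1.0]]
force: [0.2, -0.2, -3.6]
opening: 0.344
grasp_force: 30.0
```

To row units: 0.181 m / 0.8 = 0.2263, 0.172 m / 0.8 = 0.215.

Call:
play_rows:
  motion:
    - [[0.0019,0.025,0,0,0,0],[0.0044,0.0625,0,0,0,0],[0.0075,0.1063,0,0,0,0],[0.01,0.15,0,0,0,0],[0.0131,0.1875,0,0,0,0],[0.0156,0.215,0,0,0,0],[0.0156,0.2263,0,0,0,0],[0.0156,0.2263,0,0,0,0]]

```text
time_s: 6.08
position: [0.4663, 0.1, 0.2107]
tcp_rot: [[-0.999, 0.048, -0.0], [0.048, 0.999, -0.0], [0.0, -0.0, -1.0]]
force: [-0.1, 0.4, -3.2]
opening: 0.342
grasp_force: 30.0
```

Run:
```python
from h import *
s=bot.read_state();print(s["position"],s["force"],s["opening"])
a=imaging.capture("top")["frame"];b=imaging.capture("side")["frame"]
A=cv2.resize(a[160:240,170:290],None,fx=4,fy=4,interpolation=2)
B=cv2.resize(b[120:220,210:300],None,fx=5,fy=5,interpolation=2)
o=np.zeros((500,930,3),np.uint8);o[:320,:480]=A;o[:,480:]=B
cv2.imwrite("pics/g2.png",cv2.resize(o,(800,430))[:,:,::-1])
```

```text
[0.46631358 0.10003543 0.21066245] [-0.08590144  0.42439937 -3.23846255] 0.34225202158919116
```

View pics/g2.png

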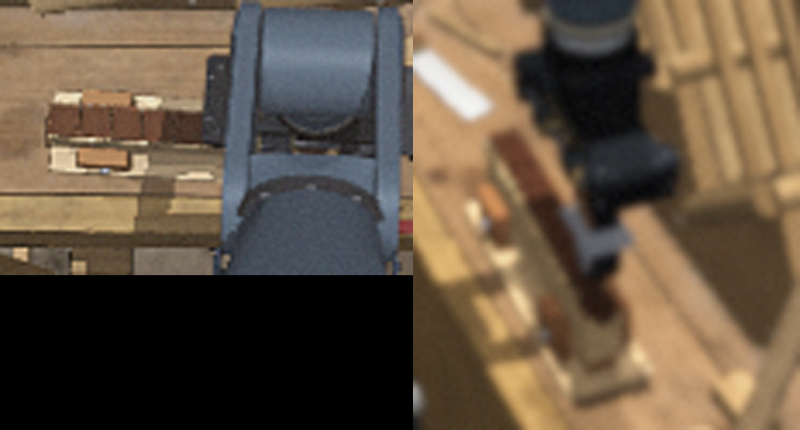

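In the side view the roller hangs level with its wheel at (600,262) above the near end piece (600,300). I'll feel for the height now.

To row units: 0.034 m / 0.8 = 0.0425, 0.031 m / 0.8 = 0.0388.

Call:
play_rows:
  motion:
    - [[0,0,0.015,0,0,0],[0,0,0.03,0,0,0],[0,0,0.0388,0,0,0],[0,0,0.0425,0,0,0],[0,0,0.0425,0,0,0],[0,0,0.0425,0,0,0]]

```text
time_s: 6.68
position: [0.4671, 0.0981, 0.1766]
tcp_rot: [[-0.999, 0.053, 0.0], [0.053, 0.999, -0.0], [-0.0, -0.0, -1.0]]
force: [-0.0, 0.8, -3.0]
opening: 0.345
grasp_force: 30.0
```

To row units: 0.002 m / 0.8 = 0.0025, 0.001 m / 0.8 = 0.0013.

Call:
play_rows:
  motion:
    - [[0,0,0.0013,0,0,0],[0,0,0.0025,0,0,0],[0,0,0.0025,0,0,0],[0,0,0.0025,0,0,0]]

```text
time_s: 7.02
position: [0.4668, 0.0988, 0.1748]
tcp_rot: [[-0.999, 0.052, 0.0], [0.052, 0.999, -0.0], [-0.0, -0.0, -1.0]]
force: [0.8, -0.1, -3.9]
opening: 0.342
grasp_force: 30.0
```

To row units: 0.001 m / 0.8 = 0.0013.

Call:
play_rows:
  motion:
    - [[0,0,0.0013,0,0,0],[0,0,0.0013,0,0,0],[0,0,0.0013,0,0,0]]

```text
time_s: 7.27
position: [0.4667, 0.0988, 0.1736]
tcp_rot: [[-0.999, 0.052, 0.0], [0.052, 0.999, -0.0], [-0.0, -0.0, -1.0]]
force: [-0.3, -0.4, -3.6]
opening: 0.347
grasp_force: 30.0
```

To row units: 0.001 m / 0.8 = 0.0013.

Call:
play_rows:
  motion:
    - [[0,0,0.0013,0,0,0],[0,0,0.0013,0,0,0],[0,0,0.0013,0,0,0]]

```text
time_s: 7.52
position: [0.4669, 0.0988, 0.1727]
tcp_rot: [[-0.999, 0.052, 0.0], [0.052, 0.999, 0.0], [-0.0, 0.0, -1.0]]
force: [0.3, 0.1, -1.2]
opening: 0.338
grasp_force: 30.0
```

To row units: 0.001 m / 0.8 = 0.0013.

Call:
play_rows:
  motion:
    - [[0,0,0.0013,0,0,0],[0,0,0.0013,0,0,0],[0,0,0.0013,0,0,0]]

```text
time_s: 7.77
position: [0.467, 0.0987, 0.1725]
tcp_rot: [[-0.999, 0.052, 0.001], [0.052, 0.999, -0.0], [-0.001, -0.0, -1.0]]
force: [-1.3, 0.8, 5.9]
opening: 0.341
grasp_force: 30.0
```

To row units: 0.195 m / 0.8 = 0.2438, 0.16 m / 0.8 = 0.2.

Call:
play_rows:
  motion:
    - [[0,0,-0.015,0,0,0],[0,0,-0.0375,0,0,0],[0,0.025,-0.045,0,0,0],[0,0.0688,-0.045,0,0,0],[0,0.1125,-0.045,0,0,0],[0,0.1563,-0.045,0,0,0],[0,0.2,-0.045,0,0,0],[0,0.2438,-0.045,0,0,0]]

```text
time_s: 8.43
position: [0.4764, 0.295, 0.2072]
tcp_rot: [[-0.999, 0.052, -0.001], [0.052, 0.999, -0.0], [0.001, -0.0, -1.0]]
force: [1.1, -0.5, -3.2]
opening: 0.345
grasp_force: 30.0
```

To row units: 0.059 m / 0.8 = 0.0738, 0.05 m / 0.8 = 0.0625.

Call:
play_rows:
  motion:
    - [[0,0.0375,0,0,0,0],[0,0.0625,0,0,0,0],[0,0.0738,0.005,0,0,0],[0,0.0738,0.0175,0,0,0],[0,0.0738,0.025,0,0,0],[0,0.0738,0.0275,0,0,0],[0,0.0738,0.0275,0,0,0],[0,0.0738,0.0275,0,0,0]]

```text
time_s: 9.1
position: [0.4799, 0.351, 0.1851]
tcp_rot: [[-0.999, 0.054, -0.001], [0.054, 0.999, -0.001], [0.001, -0.001, -1.0]]
force: [0.0, 0.6, -3.4]
opening: 0.348
grasp_force: 30.0
```

To row units: 0.002 m / 0.8 = 0.0025, 0.001 m / 0.8 = 0.0013.

Call:
play_rows:
  motion:
    - [[0,0,0.0013,0,0,0],[0,0,0.0025,0,0,0],[0,0,0.0025,0,0,0]]

```text
time_s: 9.35
position: [0.4801, 0.352, 0.1838]
tcp_rot: [[-0.999, 0.052, 0.0], [0.052, 0.999, 0.0], [-0.0, 0.0, -1.0]]
force: [0.6, -1.5, -3.0]
opening: 0.344
grasp_force: 30.0
```

To row units: 0.002 m / 0.8 = 0.0025, 0.001 m / 0.8 = 0.0013.

Call:
play_rows:
  motion:
    - [[0,0,0.0013,0,0,0],[0,0,0.0025,0,0,0],[0,0,0.0025,0,0,0]]

```text
time_s: 9.6
position: [0.4802, 0.3526, 0.1826]
tcp_rot: [[-0.999, 0.052, 0.001], [0.052, 0.999, 0.001], [-0.001, 0.001, -1.0]]
force: [-0.8, -0.7, 2.4]
opening: 0.339
grasp_force: 30.0
```

To row units: 0.0015 m / 0.8 = 0.0019, 0.001 m / 0.8 = 0.0013.

Call:
play_rows:
  motion:
    - [[0,0,0.0013,0,0,0],[0,0,0.0019,0,0,0],[0,0,0.0019,0,0,0]]

```text
time_s: 9.85
position: [0.4803, 0.353, 0.1825]
tcp_rot: [[-0.999, 0.052, 0.002], [0.052, 0.999, 0.001], [-0.002, 0.002, -1.0]]
force: [-3.6, -0.0, 10.5]
opening: 0.346
grasp_force: 30.0
```

To row units: -0.032 m / 0.8 = -0.04, 0.0006 m / 0.8 = 0.0008.

Call:
play_rows:
  motion:
    - [[0,-0.005,0.0004,0,0,0],[0,-0.01,0.0006,0,0,0],[0,-0.015,0.0008,0,0,0],[0,-0.02,0.001,0,0,0],[0,-0.025,0.0011,0,0,0],[0,-0.03,0.0014,0,0,0],[0,-0.035,0.0015,0,0,0],[0,-0.04,0.0018,0,0,0]]

```text
time_s: 10.52
position: [0.4788, 0.3215, 0.1812]
tcp_rot: [[-0.999, 0.052, 0.003], [0.052, 0.999, 0.002], [-0.002, 0.003, -1.0]]
force: [-3.1, 1.2, 12.1]
opening: 0.344
grasp_force: 30.0
```

To row units: -0.032 m / 0.8 = -0.04, -0.028 m / 0.8 = -0.035.

Call:
play_rows:
  motion:
    - [[0,-0.005,0.0003,0,0,0],[0,-0.01,0.0004,0,0,0],[0,-0.015,0.0006,0,0,0],[0,-0.02,0.0008,0,0,0],[0,-0.025,0.001,0,0,0],[0,-0.03,0.0011,0,0,0],[0,-0.035,0.0014,0,0,0],[0,-0.04,0.0015,0,0,0]]

```text
time_s: 11.18
position: [0.4772, 0.2893, 0.18]
tcp_rot: [[-0.999, 0.052, 0.003], [0.052, 0.999, 0.002], [-0.003, 0.002, -1.0]]
force: [-3.3, 0.0, 10.9]
opening: 0.341
grasp_force: 30.0
```

To row units: -0.032 m / 0.8 = -0.04, -0.028 m / 0.8 = -0.035.

Call:
play_rows:
  motion:
    - [[0,-0.005,0.0003,0,0,0],[0,-0.01,0.0004,0,0,0],[0,-0.015,0.0006,0,0,0],[0,-0.02,0.0008,0,0,0],[0,-0.025,0.001,0,0,0],[0,-0.03,0.0011,0,0,0],[0,-0.035,0.0014,0,0,0],[0,-0.04,0.0015,0,0,0]]

```text
time_s: 11.85
position: [0.4757, 0.2572, 0.1787]
tcp_rot: [[-0.999, 0.052, 0.003], [0.052, 0.999, 0.002], [-0.003, 0.002, -1.0]]
force: [-3.0, -0.1, 11.5]
opening: 0.343
grasp_force: 30.0
```

Steady at about 15 N with a constant slope (1.25 mm per 32 mm), so I'll continue.

To row units: -0.032 m / 0.8 = -0.04, -0.028 m / 0.8 = -0.035.

Call:
play_rows:
  motion:
    - [[0,-0.005,0.0003,0,0,0],[0,-0.01,0.0005,0,0,0],[0,-0.015,0.0006,0,0,0],[0,-0.02,0.0009,0,0,0],[0,-0.025,0.001,0,0,0],[0,-0.03,0.0013,0,0,0],[0,-0.035,0.0014,0,0,0],[0,-0.04,0.0016,0,0,0]]

```text
time_s: 12.52
position: [0.4742, 0.2251, 0.1774]
tcp_rot: [[-0.999, 0.052, 0.003], [0.052, 0.999, 0.001], [-0.003, 0.002, -1.0]]
force: [-3.6, 0.4, 12.3]
opening: 0.345
grasp_force: 30.0
```

To row units: -0.032 m / 0.8 = -0.04, -0.028 m / 0.8 = -0.035.

Call:
play_rows:
  motion:
    - [[0,-0.005,0.0003,0,0,0],[0,-0.01,0.0004,0,0,0],[0,-0.015,0.0006,0,0,0],[0,-0.02,0.0008,0,0,0],[0,-0.025,0.001,0,0,0],[0,-0.03,0.0011,0,0,0],[0,-0.035,0.0014,0,0,0],[0,-0.04,0.0015,0,0,0]]

```text
time_s: 13.18
position: [0.4728, 0.1931, 0.1761]
tcp_rot: [[-0.999, 0.052, 0.004], [0.052, 0.999, 0.001], [-0.004, 0.001, -1.0]]
force: [-2.4, 0.4, 12.0]
opening: 0.342
grasp_force: 30.0
```

To row units: -0.032 m / 0.8 = -0.04, -0.004 m / 0.8 = -0.005.

Call:
play_rows:
  motion:
    - [[0,-0.005,0.0003,0,0,0],[0,-0.01,0.0004,0,0,0],[0,-0.015,0.0006,0,0,0],[0,-0.02,0.0008,0,0,0],[0,-0.025,0.001,0,0,0],[0,-0.03,0.0011,0,0,0],[0,-0.035,0.0014,0,0,0],[0,-0.04,0.0015,0,0,0]]

```text
time_s: 13.85
position: [0.4714, 0.1614, 0.175]
tcp_rot: [[-0.999, 0.053, 0.004], [0.053, 0.999, 0.002], [-0.004, 0.002, -1.0]]
force: [-2.8, 5.6, 13.4]
opening: 0.342
grasp_force: 30.0
```

To row units: -0.032 m / 0.8 = -0.04, -0.004 m / 0.8 = -0.005.

Call:
play_rows:
  motion:
    - [[0,-0.005,0.0003,0,0,0],[0,-0.01,0.0004,0,0,0],[0,-0.015,0.0006,0,0,0],[0,-0.02,0.0008,0,0,0],[0,-0.025,0.001,0,0,0],[0,-0.03,0.0011,0,0,0],[0,-0.035,0.0014,0,0,0],[0,-0.04,0.0015,0,0,0]]

```text
time_s: 14.52
position: [0.4698, 0.1288, 0.1736]
tcp_rot: [[-0.999, 0.052, 0.004], [0.052, 0.999, 0.0], [-0.004, 0.001, -1.0]]
force: [-1.4, 0.3, 12.0]
opening: 0.347
grasp_force: 30.0
```

To row units: -0.028 m / 0.8 = -0.035, -0.024 m / 0.8 = -0.03.

Call:
play_rows:
  motion:
    - [[0,-0.005,0.0003,0,0,0],[0,-0.01,0.0004,0,0,0],[0,-0.015,0.0006,0,0,0],[0,-0.02,0.0008,0,0,0],[0,-0.025,0.001,0,0,0],[0,-0.03,0.0011,0,0,0],[0,-0.035,0.0014,0,0,0],[0,-0.035,0.0014,0,0,0]]

```text
time_s: 15.18
position: [0.4684, 0.1002, 0.1725]
tcp_rot: [[-0.999, 0.052, 0.004], [0.052, 0.999, -0.001], [-0.004, -0.001, -1.0]]
force: [-2.0, -0.8, 13.0]
opening: 0.34
grasp_force: 30.0
```

To row units: -0.038 m / 0.8 = -0.0475, -0.034 m / 0.8 = -0.0425.

Call:
play_rows:
  motion:
    - [[0,0,-0.0038,0,0,0],[0,0,-0.015,0,0,0],[0,0,-0.03,0,0,0],[0,0,-0.0425,0,0,0],[0,0,-0.0475,0,0,0],[0,0,-0.0475,0,0,0],[0,0,-0.0475,0,0,0],[0,0,-0.0475,0,0,0]]

```text
time_s: 15.85
position: [0.4663, 0.1008, 0.2077]
tcp_rot: [[-0.999, 0.052, -0.001], [0.052, 0.999, 0.0], [0.001, -0.0, -1.0]]
force: [0.3, -0.0, -3.9]
opening: 0.341
grasp_force: 30.0
```

Run:
```python
from h import *
s=bot.read_state();print(s["position"],s["tcp_rot"],s["force"])
a=imaging.capture("top")["frame"];b=imaging.capture("side")["frame"]
A=cv2.resize(a[160:240,170:290],None,fx=4,fy=4,interpolation=2)
B=cv2.resize(b[120:220,210:300],None,fx=5,fy=5,interpolation=2)
o=np.zeros((500,930,3),np.uint8);o[:320,:480]=A;o[:,480:]=B
cv2.imwrite("pics/g3.png",cv2.resize(o,(800,430))[:,:,::-1])
```

```text
[0.46630957 0.1007962  0.20770026] [[-9.98659647e-01  5.17392060e-02 -1.40168601e-03]
 [ 5.17392473e-02  9.98660628e-01  6.83576717e-06]
 [ 1.40016231e-03 -6.56955741e-05 -9.99999018e-01]] [ 0.29878123 -0.04865734 -3.91229959]
```

View pics/g3.png

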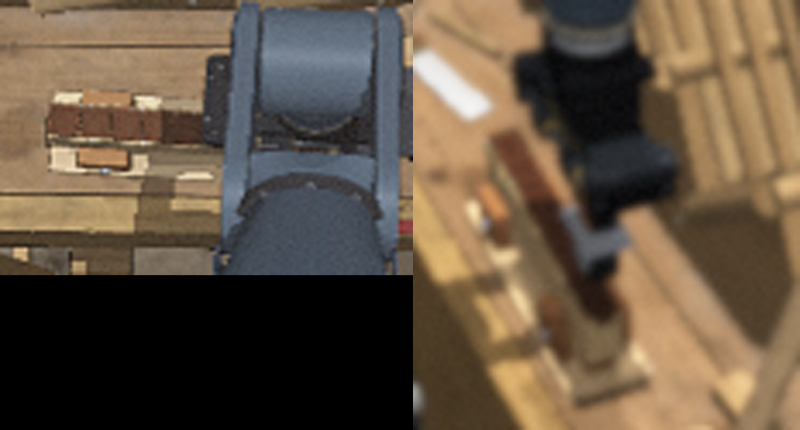

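The strip now reads as one even surface (top crop 50-230,122; side crop 500,140-605,310), with no step shadows. Next is the return to the stand.

To row units: -0.183 m / 0.8 = -0.2288, -0.0125 m / 0.8 = -0.0156.

Call:
play_rows:
  motion:
    - [[-0.0013,-0.0188,0,0,0,0],[-0.0038,-0.0563,0,0,0,0],[-0.0069,-0.1,0,0,0,0],[-0.01,-0.1438,0,0,0,0],[-0.0131,-0.1875,0,0,0,0],[-0.0156,-0.2163,0,0,0,0],[-0.0156,-0.2288,0,0,0,0],[-0.0156,-0.2288,0,0,0,0]]

```text
time_s: 16.62
position: [0.4701, -0.0847, 0.2079]
tcp_rot: [[-0.998, 0.055, -0.0], [0.055, 0.998, -0.0], [0.0, -0.0, -1.0]]
force: [-0.6, 0.2, -3.2]
opening: 0.343
grasp_force: 30.0
```

To row units: 0.064 m / 0.8 = 0.08, 0.06 m / 0.8 = 0.075.

Call:
play_rows:
  motion:
    - [[0,0,0.015,0,0,0],[0,0,0.0375,0,0,0],[0,0,0.06,0,0,0],[0,0,0.075,0,0,0],[0,0,0.08,0,0,0],[0,0,0.08,0,0,0],[0,0,0.08,0,0,0]]

```text
time_s: 17.2
position: [0.4699, -0.0818, 0.1444]
tcp_rot: [[-0.999, 0.051, -0.0], [0.051, 0.999, 0.0], [0.0, 0.0, -1.0]]
force: [0.5, 0.2, -2.8]
opening: 0.34
grasp_force: 30.0
```

Call:
play_rows:
  motion:
    - [[0,0,0.0075,0,0,0],[0,0,0.0163,0,0,0],[0,0,0.025,0,0,0],[0,0,0.0338,0,0,0],[0,0,0.0425,0,0,0],[0,0,0.0513,0,0,0],[0,0,0.0575,0,0,0],[0,0,0.0575,0,0,0]]

```text
time_s: 17.87
position: [0.4695, -0.0824, 0.097]
tcp_rot: [[-0.999, 0.052, -0.001], [0.052, 0.999, 0.001], [0.002, 0.001, -1.0]]
force: [1.3, 3.2, -4.1]
opening: 0.347
grasp_force: 30.0
```

To row units: 0.007 m / 0.8 = 0.0088, 0.002 m / 0.8 = 0.0025.

Call:
play_rows:
  motion:
    - [[0,0,0.0025,0,0,0],[0,0,0.005,0,0,0],[0,0,0.0075,0,0,0],[0,0,0.0088,0,0,0],[0,0,0.0088,0,0,0],[0,0,0.0088,0,0,0]]

```text
time_s: 18.37
position: [0.4695, -0.0824, 0.0912]
tcp_rot: [[-0.999, 0.052, -0.001], [0.052, 0.999, 0.0], [0.001, 0.0, -1.0]]
force: [0.5, 3.7, -3.5]
opening: 0.339
grasp_force: 30.0
```

To row units: 0.0015 m / 0.8 = 0.0019, 0.001 m / 0.8 = 0.0013.

Call:
play_rows:
  motion:
    - [[0,0.0006,0.0006,0,0,0],[0,0.0006,0.0013,0,0,0],[0,0.0006,0.0019,0,0,0],[0,0.0006,0.0019,0,0,0],[0,0.0006,0.0019,0,0,0]]

```text
time_s: 18.78
position: [0.4696, -0.0822, 0.0904]
tcp_rot: [[-0.999, 0.051, -0.0], [0.051, 0.999, -0.0], [0.0, -0.0, -1.0]]
force: [-2.4, 2.5, 5.7]
opening: 0.343
grasp_force: 30.0
```

To row units: -0.0005 m / 0.8 = -0.0006.

Call:
play_rows:
  motion:
    - [[0,0,-0.0006,0,0,0],[0,0,-0.0006,0,0,0],[0,0,-0.0006,0,0,0],[0,0,-0.0006,0,0,0],[0,0,-0.0006,0,0,0],[0,0,-0.0006,0,0,0],[0,0,-0.0006,0,0,0],[0,0,-0.0006,0,0,0]]
  fingers: 0.075

```text
time_s: 19.45
position: [0.4699, -0.0822, 0.0902]
tcp_rot: [[-0.999, 0.052, 0.0], [0.052, 0.999, -0.0], [-0.0, -0.0, -1.0]]
force: [0.2, -0.7, -0.6]
opening: 0.834
grasp_force: 0.0
```

To row units: -0.15 m / 0.8 = -0.1875, -0.12 m / 0.8 = -0.15.

Call:
play_rows:
  motion:
    - [[0,0,0,0,0,0],[0,0,0,0,0,0],[0,0,-0.0125,0,0,0],[0,0,-0.0375,0,0,0],[0,0,-0.075,0,0,0],[0,0,-0.1125,0,0,0],[0,0,-0.15,0,0,0],[0,0,-0.1875,0,0,0]]

```text
time_s: 20.12
position: [0.4694, -0.0819, 0.2416]
tcp_rot: [[-0.999, 0.052, -0.0], [0.052, 0.999, 0.0], [0.001, 0.0, -1.0]]
force: [0.9, 0.2, 0.1]
opening: 0.862
grasp_force: 0.0
```

To row units: 0.32 m / 0.8 = 0.4, 0.28 m / 0.8 = 0.35.

Call:
play_rows:
  motion:
    - [[0,0.05,0,0,0,0],[0.0125,0.1,0,0,0,0],[0.025,0.15,0,0,0,0],[0.0375,0.2,0,0,0,0],[0.0438,0.25,0,0,0,0],[0.05,0.3,0,0,0,0],[0.05,0.35,0,0,0,0],[0.05,0.4,0,0,0,0]]

```text
time_s: 20.78
position: [0.4456, 0.2414, 0.2403]
tcp_rot: [[-0.999, 0.051, -0.0], [0.051, 0.999, -0.0], [0.0, -0.0, -1.0]]
force: [1.2, -0.2, -0.6]
opening: 0.863
grasp_force: 0.0
```

To row units: 0.27 m / 0.8 = 0.3375, 0.24 m / 0.8 = 0.3.

Call:
play_rows:
  motion:
    - [[0.025,0.0438,0,0,0,0],[0.05,0.0875,0,0,0,0],[0.075,0.1313,0,0,0,0],[0.1,0.175,0,0,0,0],[0.125,0.2188,0,0,0,0],[0.15,0.2625,0,0,0,0],[0.15,0.3,0,0,0,0],[0.15,0.3375,0,0,0,0]]

```text
time_s: 21.45
position: [0.3385, 0.5169, 0.2401]
tcp_rot: [[-0.999, 0.049, -0.001], [0.049, 0.999, -0.001], [0.001, -0.001, -1.0]]
force: [1.2, 0.2, 0.2]
opening: 0.86
grasp_force: 0.0
```

Run:
```python
from h import *
T,S=pickle.load(open("c.pkl","rb"))
s=bot.read_state();print(s["time_s"],s["position"],s["force"],s["opening"])
a=imaging.capture("top")["frame"];b=imaging.capture("side")["frame"]
o=np.zeros((600,800,3),np.uint8)
o[:275]=cv2.resize(a[178:233,178:338],None,fx=5,fy=5,interpolation=2)
for i,f in enumerate((S["frame"],b)):
    o[280:600,400*i:400*i+320]=cv2.resize(f[145:245,220:320],(320,320),interpolation=2)
cv2.imwrite("pics/g4.png",o[:,:,::-1])
```

```text
21.45 [0.33854701 0.51694843 0.24011625] [1.22383418 0.24026199 0.15654116] 0.8595194839836333
```

View pics/g4.png

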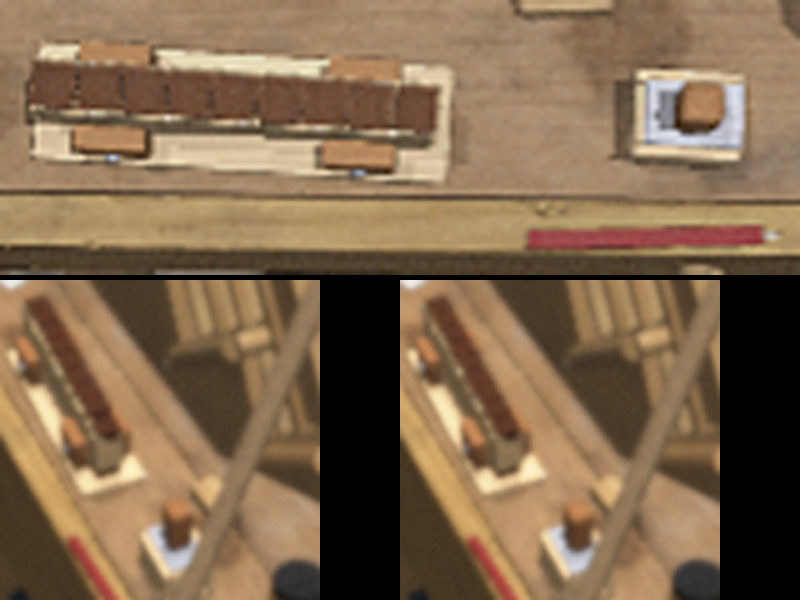

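The roller stands upright and centred in its stand (handle at 703,104). The strip is even and the bystanders are unmoved, so I'll hand in.

```bash
python3 -c "
from rig import bot
print(bot.hand_in())"
```

```text
the job is handed in; nothing more can be done
None
```

I handed the job in with all seven trim pieces rolled flush (about 15 N, wheel height on the end-to-end line at every piece) and the roller back upright and home in its stand; it took about 21.5 s of the 72 s.

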